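# Build and press a small burger on the portion plate

### The arm

A 7-joint arm with a two-finger parallel gripper is mounted at the origin on the work surface. World frame = base frame: x ahead of the robot, y to its left, z up, the work surface at z = 0. Lengths are in mm, angles in rad, forces in N, time in s.
With the tool pointing down it reaches from about 400 to 900 mm from the base axis. Payload 5.6 kg.
Tool frame: the origin (TCP) lies midway between the tips of the shut fingers; the grasp point (between the pads) lies 19 mm behind it; z points along the fingers, y is the line along which they close (so a half turn about z gives the same grasp; the last joint's range is limited). The gripper opens to 92 mm and grips with 3 to 60 N. Pads are 20 mm wide; open, the fingers measure 128 mm over their backs; the gripper's body (75 mm by 189 mm) begins 69 mm behind the grasp point.
Start: joints at [-0.043, 0.468, -0.012, 1.603, 0.006, 1.071, -0.056], TCP at [650.007, -0.044, 214.592] pointing down, gripper open.
Joint ranges: [-2.53, 2.53], [-0.31, 2.02], [-1.57, 1.55], [0.28, 2.44], [-1.29, 4.43], [0.15, 1.84], [-2.92, 2.92]. Speed limits (rad/s): [2.57, 2.57, 3.14, 3.14, 3.14, 3.14, 3.14].

### API

Orientations are given as a rotation vector (axis times angle).
In Python, from cell import robot, grip, kin, viewer gives the robot as it stands. Calls block until the motion is done:
- robot.movep(position, orientation): joint-space move of the TCP to a pose.
- robot.servo_line(position, feed=150, rotation=None): straight line of the TCP; rotation=None keeps the orientation; feed is the mean speed in mm/s.
- robot.goto_joints(angles): joint-space move.
- grip(opening, newtons=None): opening from 0.0 (shut) to 1.0 (fully open); newtons is the grip in N (None keeps the last); returns when the fingers have stopped.
- robot.hold(seconds).
- kin.ik(position, orientation): joint angles nearest the present ones, or None.
- robot.observe(): the state.
- viewer.read_camera(name): name is "scene" or "side" or "wrist"; returns the picture (384x512x3 uint8, red, green, blue); there is no depth.
- viewer.camera_info(name): a dict with "camera_matrix" (3x3 intrinsics, pixels), "k1" (the pictures are not rectified: a ray, as slopes to the right and down, at radius r is drawn at 1 + k1 r^2 times it, then the intrinsics apply), "R" (3x3) and "t" (3): a world point X has camera coordinates R X + t. Camera axes: x right, y down, z forward; pixel columns grow to the right and rows downward; lengths in mm; the calibration is good to about 2 mm. A picture is of the moment at which its call begins: read the wrist's pose just before it. camera_info takes no time and is no camera call; for the wrist camera it gives the pose at the moment of the call.
A pose or a line that the arm cannot do raises robot.IKError and nothing moves.
- robot.job_done(): hands the job in; it is judged then, once.
Trained networks look in the newest picture that a camera, given by its name, has taken for a name from the list of things; names that differ only in an ending like _2 or _b are one class to them, and where a whole thing is asked for, a point or a joint stands for the part that bears it (a point fixed in the world has none). Each returns a list of dicts, best first, with "confidence" (0 to 1); they miss things now and then, are a little off and sometimes report something else, mostly with a low value. They report only what shows in the picture. A call takes as long as a camera call. They do not tell look-alikes from the thing itself.
- viewer.silhouettes(name, camera): "mask" (384x512 bool, what is visible of it).
- viewer.pinpoint(name, camera): "at" ([x, y, z] in mm, in the coordinates of the camera as it stood for that picture, good to about 4 mm: a listed point, or the origin of a listed thing).
The state is a dict: "t": time; "joints": joint angles; "joint_velocities": joint speeds; "joint_torque": joint torques, N m; "tcp_pos": TCP position; "tcp_rot": TCP orientation; "contact_force": force on the tool from outside, world axes, zero at the start; "wrist_torque": the same for the moment, N m; "grip_width": opening from 0.0 (shut) to 1.0 (fully open); "grip_force": force on a finger pad.
Only numpy, scipy, OpenCV 4.12 (cv2) and the standard library are available. Lean on these libraries where they do the work, as an engineer would, in place of code of your own. Each camera call takes 0.05 s, during which the arm holds its last target. There are 200 camera calls.

### The job

Build a burger in the middle of the white plate on the scale: first the flat bun heel, then the patty, then the domed bun crown with its dome up, each laid flat and centred on the one below and let go before the next. Then, with the gripper let go of the bun, press the crown straight down with about 10 N (a kilogram's weight) for half a second and let go; never load the burger with 25 N or more. Leave the sauce bottle, the cup and the foil pan alone.

Things in the scene. Friction and masses are not known exactly. Their poses are not given: they have to be found in the camera images.
- heel: Bottom half of a bun: plain flat disc, 64 mm across, 16 mm thick, tan with a pale upper face. Origin at the centre of its underside, z axis up through its thickness. It starts in one of the rack's three bays, lying flat on the 35 degree slope.
- patty: Patty: flat dark brown disc, 64 mm across, 14 mm thick. Origin at the centre of its underside, z through its thickness. Starts in another bay of the rack, lying on the slope.
- crown: Top half of a bun, tan, 64 mm across and 26 mm high: straight side for the lowest 12 mm, then a dome with a flat of 24 mm diameter at the top. Origin at the centre of its flat underside, z up through the dome. Starts in the third bay, dome outwards, lying on the slope.
- rack: Fixed metal rack, 330 mm wide (y), 85 deep. Its tray slopes 35 degrees, facing rack +x (away from the robot), rising towards rack -x. Bays at y = -110, 0, +110 mm; in each a disc lies on the slope, centre of its underside 50 mm above the table at rack x = 0, against two pins 9 mm high at its downhill rim; its sides are free. Origin on the table under the middle bay; yaw within 17 degrees.
- plate_middle (a point): Middle of the upper face of the round white plate (170 mm across, rim 3 mm proud at its very edge) on a fixed steel portion scale, about 46 mm above the table; z up. The plate is stiffly sprung and sinks a little under load. Rack and scale may stand either way round (left or right of the robot).
- sauce: Bystander: red upright sauce bottle, 56 mm across, 150 mm tall, origin at its foot.
- cup: Bystander: white cup, 80 mm across, 95 mm tall, origin at its foot.
- pan: Bystander: foil pan of diced vegetables, 120 x 180 x 45 mm, origin at the centre of its underside.
Things that resemble listed ones, but are neither listed nor needed, are in the scene too. Leave any red or turquoise look-alike of the patty alone. What is shaped like the crown but purple is not meant.

How it is judged:
By the outcome, as a careful person would: the job done as asked, in the order asked, and still so for the second after the job is handed in, with the robot touching nothing.
It also fails if it takes over 72 s, if anything falls off the work surface, if the arm or the gripper's body presses on something with over 40 N, if the wrist force passes 120 N, or if a joint passes its speed limit or range.

## Working session

There is one attempt and no reset: what is moved stays moved. The work goes in short steps, each a Python script; the robot and the scene stay as the last script left them, time stands still between calls to the robot, and variables do not carry over. Pictures are saved under pics/ and viewed, at most 10 in all, crops included, and the job is handed in when it is done.

```bash
ls; mkdir -p pics; python3 - <<'E'
from cell import robot, grip, kin, viewer
import cv2, numpy as np
ims=[]
for c in ["scene","side"]:
    im=viewer.read_camera(c); ims.append(im); cv2.imwrite(f"pics/{c}0.png",im[:,:,::-1])
    I=viewer.camera_info(c); R=np.array(I["R"]);t=np.array(I["t"]); print(c,(-R.T@t).round(),I["k1"])
    for n in ["heel","patty","crown","rack","plate_middle","sauce","cup","pan"]:
        for d in viewer.pinpoint(n,c)[:4]:
            print(n,round(d["confidence"],2),(R.T@(np.array(d["at"])-t)).round(1))
print(robot.observe())
a=np.hstack(ims); cv2.imwrite("pics/both.png",cv2.resize(np.vstack(ims),(448,600))[:,:,::-1])
E
```

```text
pics
scene [ 995. -484.  837.] -0.16569180040690232
heel 0.23 [ 496.5 -225.5    1. ]
patty 0.91 [ 503.8 -336.    46.5]
patty 0.88 [ 382.7 -342.9    4.9]
patty 0.86 [ 6.174e+02 -3.807e+02 -2.000e-01]
crown 0.74 [ 6.134e+02 -1.420e+02 -4.000e-01]
crown 0.72 [ 492.3 -119.    50.5]
crown 0.71 [7.713e+02 1.590e+02 7.000e-01]
rack 0.61 [ 496.2 -225.6    3.6]
plate_middle 0.58 [524.  177.6  44. ]
sauce 0.9 [ 7.461e+02  1.570e+01 -7.000e-01]
cup 0.61 [767.6 156.4   2.1]
pan 0.87 [ 750.2 -213.3   -2. ]
side [347. 782. 787.] -0.03444033690853044
heel 0.84 [ 495.2 -225.7   49.7]
heel 0.34 [526.8 173.6  51.1]
patty 0.89 [ 376.1 -342.1    1.9]
patty 0.78 [ 612.5 -383.3   -0.7]
patty 0.62 [ 504.1 -337.4   51.6]
patty 0.6 [763.5 155.5  -1. ]
crown 0.92 [ 491.5 -117.1   52.2]
crown 0.78 [ 612.3 -147.6   -1.3]
rack 0.67 [ 497.1 -225.9    3.6]
rack 0.35 [ 504.7 -333.8   52.4]
plate_middle 0.6 [525.8 171.7  49.9]
sauce 0.96 [738.7  17.1  -1.4]
cup 0.65 [762.3 159.   -1.5]
pan 0.89 [ 751.2 -211.9   -3.4]
{'t': 0.9, 'joints': array([-0.04299459,  0.46748981, -0.01158365,  1.60272831,  0.00602324,
        1.07140223, -0.0562937 ]), 'joint_velocities': array([ 3.11963392e-04, -5.20833336e-04,  3.85124156e-04,  8.27795489e-04,
        5.46483291e-05, -1.10083340e-03, -8.58043126e-04]), 'joint_torque': array([ 7.45426769e-04, -5.20401192e+01, -1.18437986e-02, -2.44054163e+01,
       -5.65941946e-02,  1.13161918e-02, -1.81666121e-05]), 'tcp_pos': array([ 6.49992224e+02, -6.46824105e-02,  2.14587241e+02]), 'tcp_rot': array([ 2.22148459e+00,  2.22132069e+00, -6.28736052e-05]), 'contact_force': array([ 0.09162578,  0.22439924, -0.4990949 ]), 'wrist_torque': array([-0.0132504 ,  0.02771373,  0.00472299]), 'grip_force': 0.0, 'grip_width': 0.9957481998028727}
```

View pics/scene0.png

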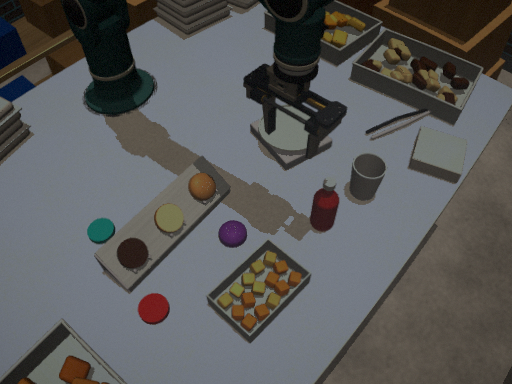

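View pics/side0.png

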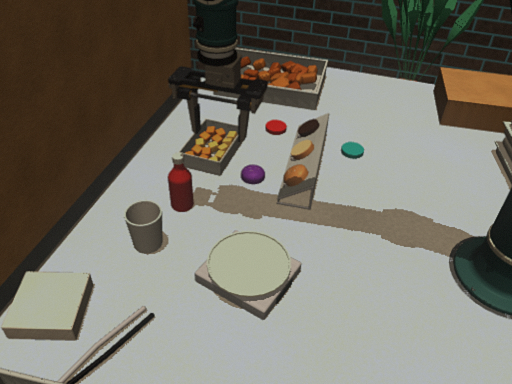

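The two views agree. In the scene view:
- **Patty:** brown disc at (133,253). Its look-alikes are turquoise (101,230) and red (153,308).
- **Crown:** orange dome at (202,186). Its look-alike is purple (232,234).
- **Heel:** pale disc at (169,219) in the middle bay. The white box at (438,153) and the plate at (290,130) could be mistaken for it.

I choose the three discs in the rack, and the rack is to the robot's right. Next I'll refine the poses and move to a wrist view.

```bash
cat > h.py <<'E'
from cell import robot, grip, kin, viewer
import cv2, numpy as np
from scipy.optimize import least_squares
from scipy.spatial.transform import Rotation as Ro
A=np.radians(35)
def cam(c):
    I=viewer.camera_info(c); return np.array(I["camera_matrix"]),I["k1"],np.array(I["R"]),np.array(I["t"])
def proj(P,C):
    K,k,R,t=C; return cv2.projectPoints(np.asarray(P,float).reshape(-1,1,3),cv2.Rodrigues(R)[0],t,K,np.array([k,0,0,0.]))[0].reshape(-1,2)
def frame(yaw,tilt=A):  # columns: x (downhill), y, normal
    return Ro.from_euler('ZY',[yaw,tilt]).as_matrix()
a=np.linspace(0,2*np.pi,72,endpoint=False)
SH={"heel":[(32,0),(32,16)],"patty":[(32,0),(32,14)],"crown":[(32,0),(32,12),(27,19),(12,26)],"plate":[(85,0)]}
def outline(n,pos,F,C):
    P=np.vstack([np.c_[r*np.cos(a),r*np.sin(a),0*a+z] for r,z in SH[n]])@F.T+pos
    return cv2.convexHull(proj(P,C).astype(np.float32))
def cen(poly):
    m=cv2.moments(poly); return np.array([m["m10"],m["m01"]])/m["m00"]
def fit(n,c,pos0,F,C=None,mask=None):
    """slide model in its base plane until outline centroid = mask centroid"""
    C=C or cam(c); p0=cen(outline(n,pos0,F,C))
    if mask is None:
        best=None
        for d in viewer.silhouettes(n,c):
            ys,xs=np.nonzero(d["mask"])
            if len(xs)<30: continue
            e=np.linalg.norm([xs.mean()-p0[0],ys.mean()-p0[1]])
            if best is None or e<best[0]: best=(e,d["mask"])
        if best is None: return None
        mask=best[1]
    m=cv2.findContours(mask.astype(np.uint8),cv2.RETR_EXTERNAL,cv2.CHAIN_APPROX_NONE)[0]
    m=cv2.convexHull(max(m,key=cv2.contourArea)); tgt=cen(m)
    f=lambda u:cen(outline(n,pos0+F[:,:2]@u,F,C))-tgt
    s=least_squares(f,[0,0],diff_step=1e-2,x_scale=10.)
    pos=pos0+F[:,:2]@s.x
    return pos,cv2.contourArea(m)/cv2.contourArea(outline(n,pos,F,C)),np.abs(tgt-p0).max()
def toolrot(F,flip=False): # tool z = -normal, tool y along F y
    s=-1 if flip else 1
    return Ro.from_matrix(np.c_[-s*F[:,0],s*F[:,1],-F[:,2]]).as_rotvec()
E
python3 - <<'E'
from h import *
G={"heel":[496,-226,50],"patty":[504,-337,50],"crown":[492,-118,50]}
F=frame(0.055)
for c in ["scene","side"]:
    viewer.read_camera(c)
    for n in G:
        r=fit(n,c,np.array(G[n],float),F); print(c,n,r and (r[0].round(1),round(r[1],2),r[2].round(1)))
    for d in viewer.silhouettes("plate_middle",c)[:1]: print("platemask",d["mask"].sum())
for n in G:
  for fl in (0,1):
    for h in (3,40,150):
        q=kin.ik(np.array(G[n])+h*F[:,2],toolrot(F,fl)); print(n,fl,h,None if q is None else np.round(q,2))
C=cam("wrist"); o=robot.observe(); M=Ro.from_rotvec(o["tcp_rot"]).as_matrix()
print("cam in tool",(M.T@(-C[2].T@C[3]-o["tcp_pos"])).round(),"axis",(M.T@C[2].T)[:,2].round(2),C[0][0,0])
E
```

```text
scene heel None
scene patty (array([ 504., -337.,   50.]), 0.96, np.float64(0.9))
scene crown (array([ 492., -118.,   50.]), 0.86, np.float64(0.5))
platemask 1388
side heel (array([ 496., -226.,   50.]), 0.89, np.float64(1.0))
side patty (array([ 504., -337.,   50.]), 0.95, np.float64(1.1))
side crown (array([ 492., -118.,   50.]), 0.86, np.float64(0.8))
platemask 4335
heel 0 3 [ 0.41  0.85 -0.23  1.51  0.32  1.41  1.68]
heel 0 40 [ 0.4   0.84 -0.24  1.45  0.31  1.49  1.68]
heel 0 150 [ 0.36  0.84 -0.25  1.22  0.3   1.71  1.71]
heel 1 3 [-0.01  0.86  0.41  1.55 -0.08  1.35 -1.12]
heel 1 40 [-0.01  0.85  0.41  1.48 -0.07  1.43 -1.12]
heel 1 150 [-0.01  0.85  0.43  1.26 -0.08  1.66 -1.12]
patty 0 3 [ 0.51  0.91 -0.19  1.37  0.38  1.47  1.82]
patty 0 40 [ 0.5   0.9  -0.19  1.3   0.37  1.54  1.83]
patty 0 150 [ 0.45  0.91 -0.2   1.07  0.36  1.76  1.87]
patty 1 3 [ 0.13  0.94  0.45  1.4  -0.05  1.39 -0.99]
patty 1 40 [ 0.12  0.93  0.46  1.34 -0.05  1.47 -0.99]
patty 1 150 [ 0.12  0.93  0.47  1.1  -0.06  1.7  -0.99]
crown 0 3 [ 0.3   0.82 -0.28  1.59  0.26  1.38  1.53]
crown 0 40 [ 0.29  0.81 -0.29  1.53  0.25  1.46  1.54]
crown 0 150 [ 0.26  0.8  -0.3   1.3   0.24  1.68  1.56]
crown 1 3 [-0.13  0.82  0.36  1.63 -0.12  1.34 -1.26]
crown 1 40 [-0.14  0.8   0.37  1.56 -0.12  1.41 -1.26]
crown 1 150 [-0.14  0.79  0.39  1.34 -0.11  1.65 -1.26]
cam in tool [  64.    0. -171.] axis [-0.23 -0.    0.97] 317.2609831970848
```

```bash
sed -i 's/f=lambda u:cen(outline(n,pos0+F\[:,:2\]@u,F,C))-tgt/f=lambda u:cen(outline(n,pos0+F[:,:2]@(u-100),F,C))-tgt/; s/least_squares(f,\[0,0\],diff_step=1e-2,x_scale=10.)/least_squares(f,[100.,100.],diff_step=1e-2)/; s/@s.x$/@(s.x-100)/' h.py
python3 - <<'E'
from h import *
G={"heel":[496,-226,50],"patty":[504,-337,50],"crown":[492,-118,50]}
F=frame(0.055)
for c in ["scene","side"]:
    viewer.read_camera(c)
    for n in G:
        r=fit(n,c,np.array(G[n],float),F); print(c,n,r and (r[0].round(1),round(r[1],2)))
I3=frame(0,0)
P=np.array([525,174,230.])
robot.movep(P,toolrot(I3,True)); t0=robot.observe()["t"]; print(t0)
im=viewer.read_camera("wrist"); C=cam("wrist"); cv2.imwrite("pics/wplate.png",im[:,:,::-1]); np.savez("pics/wplate.npz",im=im,K=C[0],k=C[1],R=C[2],t=C[3])
for d in viewer.pinpoint("plate_middle","wrist")[:2]: print("plate",d["confidence"],C[2].T@(np.array(d["at"])-C[3]))
robot.movep(np.array(G["heel"])+150*F[:,2],toolrot(F,True)); print(robot.observe()["t"])
im=viewer.read_camera("wrist"); C=cam("wrist"); cv2.imwrite("pics/wrack.png",im[:,:,::-1])
for n in G:
    for d in viewer.pinpoint(n,"wrist")[:3]: print(n,round(d["confidence"],2),(C[2].T@(np.array(d["at"])-C[3])).round(1))
    r=fit(n,"wrist",np.array(G[n],float),F,C); print("wrist",n,r and (r[0].round(1),round(r[1],2)))
cv2.imwrite("pics/w2.png",np.hstack([cv2.resize(cv2.imread(f"pics/{k}.png"),(400,300)) for k in("wplate","wrack")]))
E
```

```text
scene heel (array([ 499. , -227.7,   47.9]), 0.92)
scene patty (array([ 506.2, -336.7,   48.5]), 0.92)
scene crown (array([ 492.4, -118.1,   49.7]), 0.96)
side heel (array([ 500.9, -231.8,   46.8]), 0.79)
side patty (array([ 507.4, -342.5,   47.8]), 0.85)
side crown (array([ 492.1, -120.7,   50. ]), 0.93)
3.4083
plate 0.63 [525.60881288 175.40771749  46.32313978]
5.0083
heel 0.63 [ 495.1 -225.1   51.5]
wrist heel None
patty 0.92 [ 506.9 -336.4   53.4]
patty 0.68 [ 608.3 -381.2    5.9]
patty 0.56 [ 374.2 -338.7    3.5]
wrist patty (array([ 505.2, -338.1,   49.2]), 0.97)
crown 0.68 [ 612.9 -142.4    2.7]
crown 0.52 [ 497.  -225.4   47.3]
wrist crown (array([ 491.5, -117.7,   50.4]), 0.96)
```

View pics/w2.png

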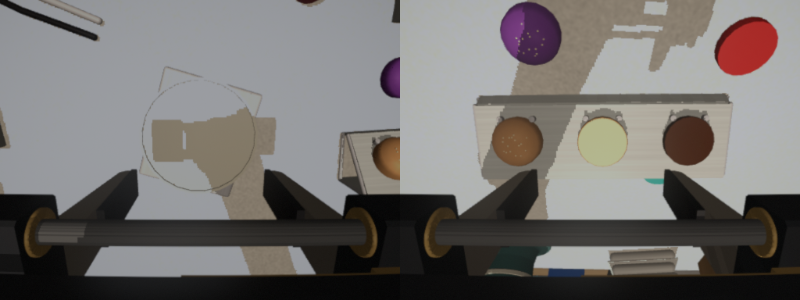

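The wrist views are clear. In the combined image the plate circle is centred near (198,135). The crown is at (517,142), the heel at (602,142) and the patty at (688,140), with the red and purple look-alikes lying outside the rack. Next I'll refine the plate and heel fits, checking the choice in a crop.

```bash
python3 - <<'E'
from h import *
z=np.load("pics/wplate.npz"); C=(z["K"],float(z["k"]),z["R"],z["t"]); im=z["im"]
g=cv2.cvtColor(im,cv2.COLOR_RGB2GRAY)
# thin dark ring -> black-hat response
bh=cv2.GaussianBlur(cv2.morphologyEx(g,cv2.MORPH_BLACKHAT,np.ones((7,7))).clip(0,40).astype(np.float32),(0,0),1.2)
from itertools import product
best=[]
th=np.linspace(0,2*np.pi,240)
for x,y,r in product(np.arange(515,537,.5),np.arange(165,186,.5),(83.,84,85)):
    p=proj(np.c_[x+r*np.cos(th),y+r*np.sin(th),0*th+49],C)
    v=cv2.remap(bh,p[:,0].astype(np.float32),p[:,1].astype(np.float32),cv2.INTER_LINEAR)
    best.append((float(v.mean()),x,y,r))
best.sort(reverse=True); print(best[:4])
_,x,y,r=best[0]
o=im[:,:,::-1].copy()
for p in proj(np.c_[x+r*np.cos(th),y+r*np.sin(th),0*th+49],C)[::4]: cv2.circle(o,tuple(int(v) for v in p.round()),0,(0,0,255),-1)
Cw=cam("wrist"); w=cv2.imread("pics/wrack.png"); F=frame(0.0625)
O=np.array([498.5,-228,50.])
ow=w.copy()
for n,k in (("crown",110),("heel",0),("patty",-110)):
    pos=O+k*F[:,1]; pts=outline(n,pos,F,Cw)
    # colour flood from the disc centre
    s=proj([pos+14*F[:,2]],Cw)[0].astype(int); m=np.zeros((386,514),np.uint8)
    cv2.floodFill(cv2.GaussianBlur(w,(5,5),0),m,tuple(int(v) for v in s),255,(8,)*3,(8,)*3,cv2.FLOODFILL_MASK_ONLY|(255<<8)|8)
    m=m[1:-1,1:-1]>0
    if m.sum()>500:
        rr=fit(n,"wrist",pos,F,Cw,m); print(n,"prior",pos.round(1),"flood",rr[0].round(1),round(rr[1],2))
    cv2.polylines(ow,[pts.round().astype(int)],True,(255,0,0),1)
cv2.imwrite("pics/chk.png",np.hstack([cv2.resize(o[90:260,160:350],(400,358)),cv2.resize(ow[110:250,90:410],(400,175)) if 0 else cv2.copyMakeBorder(cv2.resize(ow[110:250,90:410],(400,175)),0,183,0,0,0)]))
E
```

```text
[(8.825502395629883, np.float64(525.5), np.float64(174.5), 83.0), (8.807625770568848, np.float64(525.5), np.float64(174.0), 83.0), (8.777850151062012, np.float64(525.0), np.float64(174.0), 83.0), (8.747448921203613, np.float64(525.0), np.float64(173.5), 83.0)]
crown prior [ 491.6 -118.2   50. ] flood [ 488.1 -226.2   57.2] 61.05
heel prior [ 498.5 -228.    50. ] flood [ 488.7 -226.2   56.8] 59.07
patty prior [ 505.4 -337.8   50. ] flood [ 488.4 -226.2   57. ] 60.05
```

View pics/chk.png

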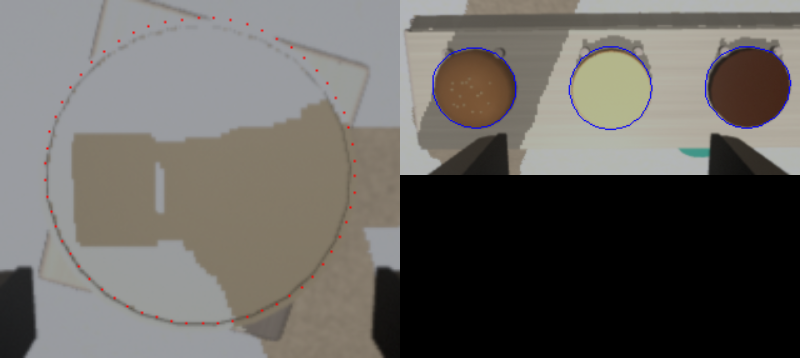

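The rack outlines fit within about 1 mm: crown at (475,88), heel (611,88) and patty (748,88) in the crop. The fitted plate circle sits slightly high, so I'll use about (524,175). Now the heel.

```bash
cat >> h.py <<'E'
F35=frame(0.0625); O=np.array([498.5,-228,50.]); KB={"crown":110,"heel":0,"patty":-110}; I3=frame(0,0)
PM=np.array([524.,175.,46.]); H0=3.5
def fz(n=5):
    v=[]
    for _ in range(n): v.append(robot.observe()["contact_force"]); robot.hold(.01)
    return np.mean(v,0)
def pick(n,N=20):
    pos=O+KB[n]*F35[:,1]; rv=toolrot(F35,True); nn=F35[:,2]
    robot.movep(pos+60*nn,rv); f0=fz()
    robot.servo_line(pos+20*nn,feed=120); robot.servo_line(pos+H0*nn,feed=40)
    print("touch",(fz()-f0).round(1))
    grip(0.0,N); o=robot.observe(); print("w",o["grip_width"]*92,"gf",o["grip_force"],o["t"])
def lift(n):
    pos=O+KB[n]*F35[:,1]
    robot.servo_line(pos+70*F35[:,2],feed=120); o=robot.observe(); print("lift w",o["grip_width"]*92,"gf",o["grip_force"],o["t"])
def place(base,xy):
    rv=toolrot(I3,True); P=np.array([xy[0],xy[1],base+H0])
    robot.movep(P+[0,0,45],rv); robot.servo_line(P+[0,0,6],feed=100); robot.hold(.15); f0=fz()
    z=6.
    while z>-4:
        z-=.5; robot.servo_line(P+[0,0,z],feed=15); df=(fz(3)-f0)
        if df[2]>1.5: break
    print("contact at z",z,df.round(1),robot.observe()["t"])
E
python3 - <<'E'
from h import *
pick("heel"); lift("heel")
im=viewer.read_camera("wrist"); cv2.imwrite("pics/held.png",im[:,:,::-1])
E
```

```text
touch [-0.2 -0.2 -0.3]
w 63.4110435519876 gf 19.998859763145447 7.4667
lift w 63.61138237495415 gf 19.99818742275238 8.175
```

View pics/held.png

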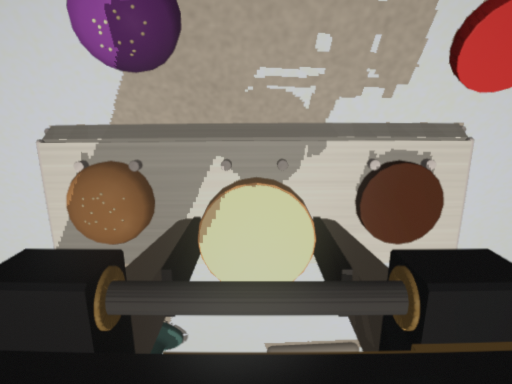

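The heel is held level between the fingers, top face centred near (257,239). I'll compare that with where a centred disc would appear, then place it.

```bash
python3 - <<'E'
from h import *
C=cam("wrist");o=robot.observe();M=Ro.from_rotvec(o["tcp_rot"]).as_matrix()
for dx in(0,5): print(dx,proj([o["tcp_pos"]+M@[dx,0,-12.5]],C), proj([o["tcp_pos"]+M@[dx+32,0,-12.5]],C))
place(46,PM[:2])
grip(0.88); robot.servo_line([PM[0],PM[1],190],feed=150); robot.hold(.1)
im=viewer.read_camera("wrist"); C=cam("wrist"); cv2.imwrite("pics/placed1.png",im[:,:,::-1])
r=fit("heel","wrist",PM,I3,C); print(r, fz())
for c in("scene","side"):
    im=viewer.read_camera(c); r=fit("heel",c,PM,I3); print(c,r)
print(robot.observe()["t"])
E
```

```text
0 [[254.26984378 240.56801843]] [[254.17017241 181.78255471]]
5 [[254.25452988 231.743286  ]] [[254.15427199 172.09345561]]
contact at z -0.5 [-0.9 -1.3  4.1] 14.0167
(array([524.90736563, 173.76955828,  46.        ]), 0.9513151353312312, np.float64(1.2678537602483857)) [-0.0539761  -0.09684756 -0.13933714]
scene (array([525.75677765, 175.9939968 ,  46.        ]), 0.8826077384562332, np.float64(0.7700587890789734))
side (array([525.14180629, 173.31984528,  46.        ]), 0.9064895553599195, np.float64(0.7387910257150452))
16.0
```

View pics/placed1.png

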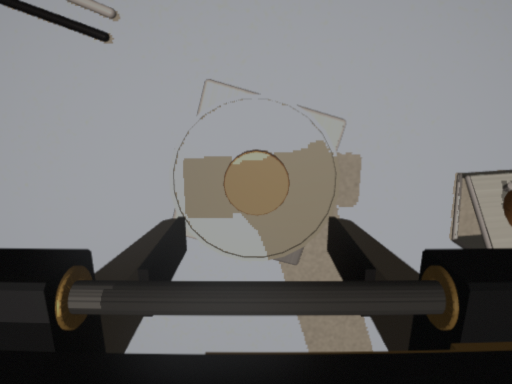

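The heel is flat on the plate at about (256,183), with the plate ring centred near (254.5,177.5). I'll quantify the offset while fetching the patty.

```bash
python3 - <<'E'
from h import *
C=cam("wrist")
p=lambda x,y,z,r:proj(np.c_[x+r*np.cos(a),y+r*np.sin(a),0*a+z],C)
for q in (p(524,175,49,85),p(524,175,49,82),p(524,175,62,32)): print(q.min(0).round(1),q.max(0).round(1))
pick("patty"); lift("patty")
im=viewer.read_camera("wrist"); C=cam("wrist"); o=robot.observe();M=Ro.from_rotvec(o["tcp_rot"]).as_matrix()
b=o["tcp_pos"]+M@[0,0,H0]; print(fit("patty","wrist",b,F35,C),b)
q=proj([b+F35@[32*np.cos(t),32*np.sin(t),14] for t in a],C); print(q.min(0),q.max(0))
m=im.astype(int); dark=(m[:,:,0]-m[:,:,2]>25)&(m[:,:,0]<130); 
ys,xs=np.nonzero(dark[120:275,180:335]); print("patty px",xs.min()+180,xs.max()+180,ys.min()+120)
cv2.imwrite("pics/held2.png",im[:,:,::-1])
place(62,[524.5,174.7])
E
```

```text
[170.5  93.8] [339.8 260. ]
[173.5  97.1] [336.8 257.4]
[221.9 151.5] [288.3 216.5]
touch [-0.1  0.1 -0.3]
w 63.6526154247894 gf 19.998701512813568 19.4083
lift w 63.642108604722644 gf 19.99765455722809 20.1167
(array([ 544.08869941, -336.65321934,  102.5653069 ]), 0.9295765311431734, np.float64(3.080551852385014)) [ 542.50704206 -335.48482191  103.61953368]
[194.99118173 181.05194174] [313.51793289 292.06454613]
patty px 199 315 181
contact at z -1.0 [-1.2 -1.1  4.9] 26.65
```

The plate and heel agree with the target within about 1 mm, and the patty is touching. I'll release it, check it, then fetch the crown.

```bash
python3 - <<'E'
from h import *
grip(0.88); robot.servo_line([524.5,174.7,200],feed=150); robot.hold(.1)
im=viewer.read_camera("wrist"); C=cam("wrist"); cv2.imwrite("pics/placed2.png",im[:,:,::-1])
print(fit("patty","wrist",np.array([524.5,174.7,62]),I3,C))
pick("crown"); lift("crown")
im=viewer.read_camera("wrist"); C=cam("wrist"); o=robot.observe();M=Ro.from_rotvec(o["tcp_rot"]).as_matrix()
b=o["tcp_pos"]+M@[0,0,H0]; print(fit("crown","wrist",b,F35,C),b)
cv2.imwrite("pics/held3.png",im[:,:,::-1]); print(o["t"])
cv2.imwrite("pics/v3.png",np.hstack([cv2.resize(cv2.imread(f"pics/{k}.png"),(400,300)) for k in("placed2","held3")]))
E
```

```text
(array([526.00046504, 173.51928858,  62.        ]), 0.9416908417072204, np.float64(1.515403501939005))
touch [-0.1 -0.1 -0.1]
w 63.393388451256214 gf 19.99942630995065 31.0583
lift w 63.210316851365576 gf 19.999125029426068 31.7667
(array([ 529.94041238, -117.03605255,  103.0766334 ]), 0.9296223248707931, np.float64(2.1030253541739796)) [ 528.86553007 -115.93594936  103.77969213]
31.8167
```

View pics/v3.png

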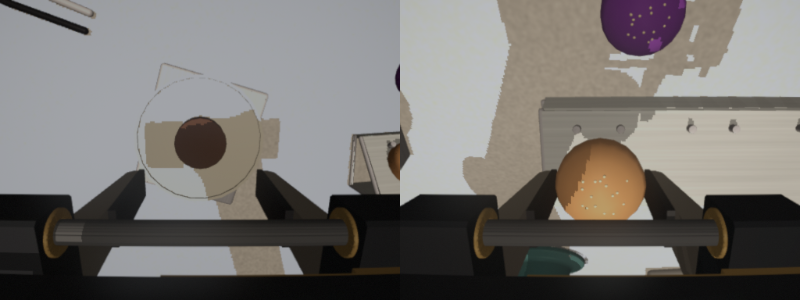

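The patty at (200,142) sits squarely on the heel, and the crown is held square, dome outward, at (600,178). I'll place the crown.

```bash
python3 - <<'E'
from h import *
place(76,[524.5,174.7])
grip(0.88); robot.servo_line([524.5,174.7,210],feed=150); robot.hold(.1)
im=viewer.read_camera("wrist"); C=cam("wrist"); cv2.imwrite("pics/placed3.png",im[:,:,::-1])
print(fit("crown","wrist",np.array([524.5,174.7,76]),I3,C))
im2=viewer.read_camera("side"); print(fit("crown","side",np.array([524.5,174.7,76]),I3)); print(robot.observe()["t"])
cv2.imwrite("pics/v4.png",np.hstack([cv2.resize(im[100:260,130:390],(400,246)),cv2.resize(im2[190:313,150:350],(400,246))])[:,:,::-1])
E
```

```text
contact at z 0.0 [-0.7 -0.4  3.3] 37.0167
(array([525.12874193, 173.71646446,  76.        ]), 0.9834483924296089, np.float64(1.0353979905099209))
(array([525.24660098, 171.94897955,  76.        ]), 0.968517941098102, np.float64(1.0758288127333913))
38.7833
```

View pics/v4.png

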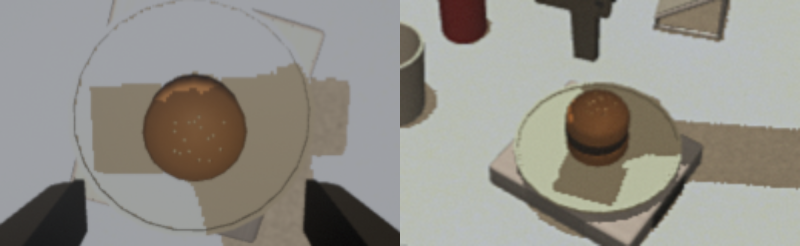

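The stack is upright and centred on the plate: the wrist crop shows the crown at (195,128), the side crop shows the burger at (597,125). Now the press.

```bash
python3 - <<'E'
from h import *
X=[524.8,174.3]
grip(0.0,20); print(robot.observe()["grip_width"])
robot.servo_line([*X,108],feed=100); robot.hold(.3); f0=fz(8)[2]
L=lambda z,fd=10: robot.servo_line([*X,z],feed=fd)
z=108.;log=[]
while z>97:
    z-=.5 if z>104 else .15
    L(z); f=fz(2)[2]-f0; log.append((round(z,2),round(f,1)))
    if f>8.5: break
print(log[-8:],robot.observe()["t"])
h=[]
for _ in range(7):
    robot.hold(.09); f=fz(1)[2]-f0; h.append(round(f,1))
    if f>12: z+=.1; L(z)
    elif f<8.5: z-=.08; L(z)
print("hold",h)
L(z+5,20); robot.servo_line([*X,220],feed=150); robot.hold(.2)
im=viewer.read_camera("wrist"); C=cam("wrist")
print(fit("crown","wrist",np.array([524.5,174.7,76]),I3,C))
im2=viewer.read_camera("side"); o=robot.observe(); print(o["t"],o["contact_force"])
cv2.imwrite("pics/v5.png",np.hstack([cv2.resize(im[100:260,130:390],(400,246)),cv2.resize(im2[190:313,150:350],(400,246))])[:,:,::-1])
E
```

```text
0.01101007139114614
[(101.75, np.float64(3.4)), (101.6, np.float64(3.8)), (101.45, np.float64(5.0)), (101.3, np.float64(6.1)), (101.15, np.float64(6.4)), (101.0, np.float64(7.5)), (100.85, np.float64(7.1)), (100.7, np.float64(8.6))] 49.525
hold [np.float64(7.8), np.float64(8.3), np.float64(9.4), np.float64(9.6), np.float64(8.2), np.float64(9.2), np.float64(8.5)]
(array([524.9329371 , 173.34361571,  76.        ]), 0.962849519463759, np.float64(1.3819287032422949))
52.8917 [ 0.16330718  0.06928597 -0.11954437]
```

View pics/v5.png

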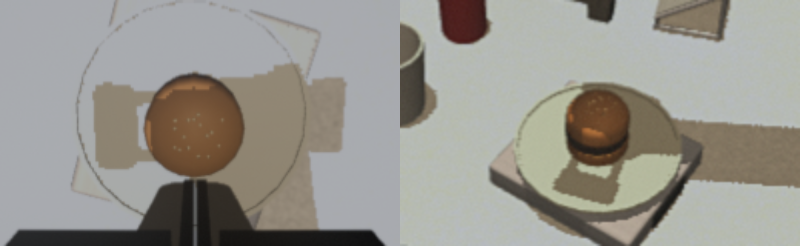

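The stack is intact. The press averaged about 8.8 N, a little light, and there are 19 s left, so I'll repeat it once closer to 10 N from the known depth and then hand in.

```bash
python3 - <<'E'
from h import *
X=[524.8,174.3]; L=lambda z,fd=10: robot.servo_line([*X,z],feed=fd)
L(108,120); robot.hold(.3); f0=fz(8)[2]
L(103,25); L(100.7,6); z=100.7
f=fz(4)[2]-f0
while f<9.8 and z>99.5: z-=.12; L(z); f=fz(4)[2]-f0
h=[]
for _ in range(14): robot.hold(.05); h.append(round(float(robot.observe()["contact_force"][2]-f0),1))
print(z,f,h,np.mean(h)); L(z+5,20); robot.servo_line([*X,220],feed=150); robot.hold(.3)
im=viewer.read_camera("wrist"); C=cam("wrist"); r=fit("crown","wrist",np.array([524.5,174.7,76]),I3,C); print(r,robot.observe()["t"])
if r and np.linalg.norm(r[0][:2]-[524.9,173.4])<3: print(robot.job_done())
E
```

```text
99.97999999999998 9.986342408004685 [8.8, 10.1, 9.6, 9.4, 9.9, 9.0, 10.4, 10.2, 8.9, 10.3, 9.4, 8.7, 9.6, 9.6] 9.564285714285715
(array([525.02578291, 173.31511572,  76.        ]), 0.9719144239895531, np.float64(1.4093486690980512)) 59.375
the job is handed in; nothing more can be done
None
```

The job is handed in at about 59 s: heel, patty and crown are stacked within about 2 mm of the plate's middle, and the crown was pressed twice for about 0.7 s each (first about 8.8 N, a little light, then about 9.6 N), with no reading near 25 N.

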